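Put the soldering iron under its tip guard

ROBOT

A 7-joint arm with a two-finger parallel gripper is mounted at the origin on a cart in front of the work surface, level with it; the furniture and walls round the work are solid. World frame = base frame: x ahead of the robot, y to its left, z up, the work surface at z = 0. Lengths are in m, angles in rad, forces in N, time in s.
With the tool pointing down it reaches from about 0.35 to 0.9 m from the base axis. Payload 7.2 kg.
Tool frame: the origin (TCP) lies on the centre line of the jaws, within the pads' length; the fingertips stand 14 mm ahead of it and the grasp point (between the pads) lies 5 mm behind it; z points along the fingers, y is the line along which they close (so a half turn about z gives the same grasp; the last joint's range is limited). The gripper opens to 85 mm and grips with 20 to 120 N. Pads are 22 mm wide; open, the fingers measure 114 mm over their backs; the gripper's body (76 mm by 85 mm) begins 54 mm behind the grasp point. The pads swing forward as they close: fully open they stand 13 mm farther back than shut.
Start: joints at [1.268, 0.411, -0.013, 1.596, 0.006, 1.134, -0.082], TCP at [0.145, -0.608, 0.212] pointing down, gripper open.
Joint ranges: [-2.95, 2.95], [-0.29, 1.99], [-1.47, 1.44], [0.14, 2.54], [-1.03, 4.17], [0.13, 1.85], [-2.86, 2.86]. Speed limits (rad/s): [2.39, 2.39, 3.01, 3.01, 3.14, 3.14, 3.14].

INTERFACE

Orientations are given as a unit quaternion [w, x, y, z].
In Python, from workcell import get_state, capture, camera_params, finish_job gives the robot as it stands.
- The arm moves only by the shell command python3 -m inch 'ROWS' [OPENING] [FORCE]. ROWS is JSON, a list of rows, each a list of 2 entries, a list of its own where there are three numbers: the shift along the world's x, y, z in m, then the turn about the world's z in rad. In form: [[[x, y, z], turn], ...]. A call has 1 to 5 rows; each row is the pose to reach, as a shift and turn from the pose commanded when the call began; what a row does not reach only later rows make up. A row lasts 1/8 s, in which the tool goes at most 62.5 mm and 10.7 degrees, less where a joint would pass 70% of its speed; a pose out of reach is approached as far as the arm can. A call with a gripper value outside its range is refused whole. OPENING is the opening, from 0 (shut) to 1 (fully open), set as the call begins (- or left out, the last holds). The fingers move at their own pace and stop on an object; FORCE is the grip in N (left out, the last holds). Time passes only in rows, so rows that repeat a pose let the fingers close. It gives the time, the measured TCP pose, the force, the opening and the grip force at its end, in the units of the state.
- get_state(): the state, without advancing time (a new reading comes with each control period).
- capture(name): name is "side" or "top" or "wrist"; returns (picture, depth): 480x640x3 uint8, blue, green, red; 480x640 float32, m along the optical axis (not along the pixel's ray), 0 where there is no reading.
- camera_params(name): a dict with "fx", "fy", "cx", "cy" (pixels), "position" and "orientation" of the camera in the world. Camera axes: x right, y down, z forward; pixel columns grow to the right and rows downward; lengths in m; the calibration is good to about 2 mm. The wrist camera is an equidistant fisheye: a pixel r from the principal point sees the ray r / f radians off the axis. A picture is of the moment at which its call begins: read the wrist's pose just before it. camera_params takes no time and is no camera call; for the wrist camera it gives the pose at the moment of the call.
- finish_job(): hands the job in; it is judged then, once.
The state is a dict: "time_s": time; "joints": joint angles; "dq": joint speeds; "tau": joint torques, N m; "ee_pos": TCP position; "tcp_rot": TCP orientation; "wrist_force": force on the tool from outside, world axes, zero at the start; "wrist_torque": the same for the moment, N m; "width": finger opening in m; "gripper_force": force on a finger pad.
Only numpy, scipy, OpenCV 4.12 (cv2) and the standard library are available. Lean on these libraries where they do the work, as an engineer would, in place of code of your own. Each camera call takes 0.05 s, during which the arm holds its last target. There are 200 camera calls.

TASK

Put the cold soldering iron away: slide it tip first through the red-edged mouth of the blue tip guard until its whole metal shaft is covered, leave the black handle sticking out in front, lying flat on the table, and let go. Leave the slim black screwdriver on the left where it lies.

Things in the scene. Friction and masses are not known exactly. Their poses are not given: they have to be found in the camera images.
- iron_grip (a point): Middle of the black handle of the soldering iron, 11 mm above the table. The iron lies flat, 163 mm long: handle 96 mm long (48 mm either way from here) and 22 mm thick, then a metal shaft 66 mm long, about 10 mm thick, ending in the tip. y points along the iron from the tip to the back end, z up. About 60 g; grip it here, across the handle.
- iron_tip (a point): The pointed metal end of the same iron, 115 mm from the handle's middle in its -y direction, on the iron's long axis 11 mm above the table; same axes.
- guard_mouth (a point): Middle of the open, red-edged mouth, 17 mm above the table, of the tip guard: a blue metal tunnel fixed to the table, 100 mm long, 62 mm wide over its feet, 37 mm high; far end closed. Inside 40 mm wide, 34 mm high, 97 mm deep; the table is its floor. x points straight into the tunnel, y left, z up. With the tip 66 mm in, the shaft is just covered; 20 mm of handle may go in too.
- screwdriver: Slim precision screwdriver to leave alone, black handle with a red ring, 125 mm long and 10 mm thick, lying well to the left, beyond the microscope. Origin on its underside at its middle; y along it.
Things that resemble listed ones, but are neither listed nor needed, are in the scene too. Of the things that look like the part that bears iron_grip, the larger one is meant.

How it is judged:
At the end, for the whole second after the job is handed in: The iron lies flat and still on the table, pointing into the guard (within 14 degrees) with its tip 56 to 92 mm past the mouth and the handle's middle within 30 mm of the guard's centre line, outside the mouth (x of iron_tip in the frame of guard_mouth between 0.056 and 0.092 m and y of iron_tip in the frame of guard_mouth between -0.02 and 0.02 m and height (world z) of iron_tip below 0.03 m and height (world z) of iron_grip below 0.018 m and y of iron_grip in the frame of guard_mouth between -0.03 and 0.03 m and angle between the y axis of iron_grip and the x axis of guard_mouth, either way round below 0.25 rad and angle between iron_grip's own z axis and vertical below 0.2 rad and linear speed of iron below 0.02 m/s); the robot touches nothing.
It fails at once if the screwdriver is moved more than 30 mm (distance of screwdriver from where it was at the start of the episode above 0.03 m).
It also fails if it takes over 32 s, if anything falls off the work surface, if the arm or the gripper's body presses on something with over 40 N, if the wrist force passes 120 N, or if a joint passes its speed limit or range.

## Working session

There is one attempt and no reset: what is moved stays moved. The work goes in short steps, Python scripts to look and compute and a shell command to move; the robot and the scene stay as the last step left them, time stands still between calls to the robot, and variables do not carry over. Pictures are saved under pics/ and viewed, at most 13 in all, crops included, and the job is handed in when it is done.

```bash
mkdir -p pics; cat > h.py <<'E'
import numpy as np,cv2
from workcell import *
from scipy.spatial.transform import Rotation as R
def rot(q): return R.from_quat([q[1],q[2],q[3],q[0]]).as_matrix()
def pix2plane(p,uv,z,fish=False):
    uv=np.atleast_2d(np.float64(uv)); x=(uv[:,0]-p["cx"])/p["fx"]; y=(uv[:,1]-p["cy"])/p["fy"]
    if fish:
        r=np.hypot(x,y)+1e-12; d=np.c_[np.sin(r)*x/r,np.sin(r)*y/r,np.cos(r)]
    else: d=np.c_[x,y,np.ones_like(x)]
    d=d@rot(p["orientation"]).T; o=np.array(p["position"])
    return o+d*((z-o[2])/d[:,2])[:,None]
E
python3 - <<'E'
from h import *
for n in("top","side"):
    p=camera_params(n);im,d=capture(n);cv2.imwrite(f"pics/{n}0.png",im);np.save(f"{n}0.npy",d);print(n,p)
print(get_state())
E
```

```text
top {'fx': 566.368367017429, 'fy': 566.368367017429, 'cx': 318.7855725595488, 'cy': 244.69405274548848, 'position': array([ 0.4347864 , -0.00483666,  1.23977918]), 'orientation': array([ 0.047601  , -0.70187709,  0.70856162, -0.05516452])}
side {'fx': 615.6786156616415, 'fy': 615.6786156616415, 'cx': 320.7985132159288, 'cy': 241.4684636579139, 'position': array([-0.37442719,  0.88920474,  0.70343913]), 'orientation': array([ 0.20168826, -0.33806947,  0.77788469, -0.4898227 ])}
{'time_s': 0.1, 'joints': array([ 1.26778166,  0.41181863, -0.01274339,  1.59696061,  0.0055776 ,
        1.13427016, -0.08218939]), 'dq': array([ 0.00039132, -0.00198833,  0.00042082, -0.00305279, -0.00177915,
       -0.00076754, -0.00133891]), 'tau': array([ 1.75534940e-03, -6.01833701e+01,  6.83845505e-01, -3.00088334e+01,
        1.39256599e-02,  6.55106196e-03,  6.24880499e-05]), 'ee_pos': array([ 0.14529355, -0.607399  ,  0.21113768]), 'tcp_rot': array([-7.01245846e-04,  9.93112254e-01,  1.17164612e-01, -1.16592259e-04]), 'wrist_force': array([-0.35807504,  0.19647276,  0.00182541]), 'wrist_torque': array([ 0.0156975 ,  0.04694059, -0.07011968]), 'gripper_force': 0.0, 'width': 0.08522099822456854}
```

View pics/top0.png

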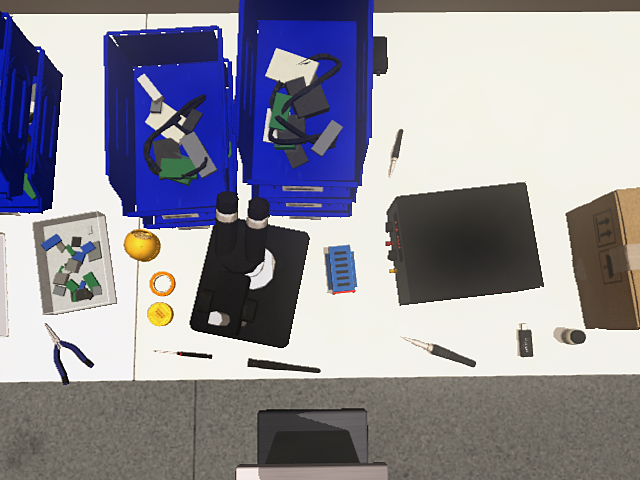

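View pics/side0.png

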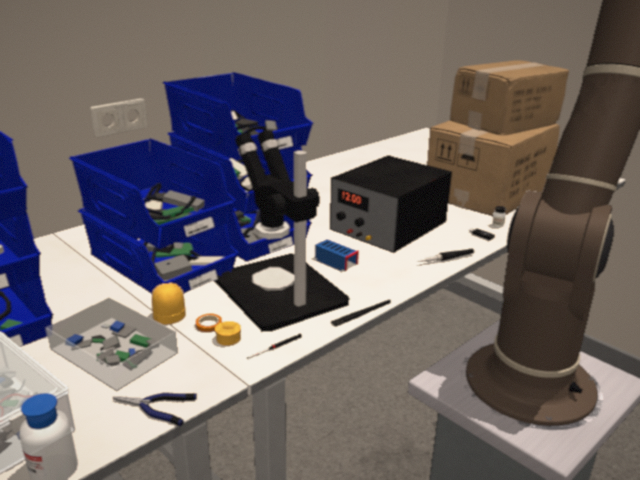

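The top view shows the iron at about (402,338) tip to (475,363) back end. The guard is at about (340,270) with its red mouth at the bottom, near (341,291). The screwdriver is at (183,354). A smaller lookalike lies at (396,152), and the microscope base is left of the guard.

```bash
cat > m.py <<'E'
from h import *
im=cv2.imread("pics/top0.png");p=camera_params("top")
hsv=cv2.cvtColor(im,cv2.COLOR_BGR2HSV)
# iron handle: dark blob
m=np.zeros(im.shape[:2],np.uint8);m[325:375,396:485]=(im[325:375,396:485].max(2)<110)
ys,xs=np.nonzero(m);q=pix2plane(p,np.c_[xs,ys],.011)[:,:2]
c=q.mean(0);w,v=np.linalg.eigh(np.cov(q.T));a=v[:,1];a=a if a[1]<0 else -a
t=(q-c)@a;b=(q-c)@v[:,0];print("handle c",c,"axis tip->back",a,np.degrees(np.arctan2(a[1],a[0])),"ext",t.min(),t.max(),b.min(),b.max(),"mid",c+a*(t.min()+t.max())/2)
print("tip",pix2plane(p,[402,337],.011))
# guard
for nm,msk,z in(("blue",(hsv[...,0]>95)&(hsv[...,0]<125)&(hsv[...,1]>100),.037),("red",((hsv[...,0]<10)|(hsv[...,0]>170))&(hsv[...,1]>120),.037)):
    k=np.zeros_like(m);k[235:300,318:365]=msk[235:300,318:365]
    n=np.argwhere(k)[:,::-1];print(nm,len(n),n.min(0),n.max(0))
    r=cv2.boxPoints(cv2.minAreaRect(n.astype(np.float32)));print(r.round(1).tolist(),pix2plane(p,r,z)[:,:2].round(4).tolist())
o=np.hstack([cv2.resize(im[230:300,310:370],None,fx=6,fy=6,interpolation=2),cv2.resize(im[325:395,392:452][:70],None,fx=6,fy=6,interpolation=2)])
cv2.imwrite("pics/crop.png",o)
E
python3 m.py
```

```text
handle c [ 0.372968 -0.299677] axis tip->back [-0.35352722 -0.93542424] -110.70320783728346 ext -0.04385964267022112 0.05309675052336143 -0.010470567585901223 0.010459296605376667 mid [ 0.37133521 -0.30399731]
tip [[ 0.41309612 -0.19537828  0.011     ]]
blue 905 [326 245] [356 291]
[[324.6000061035156, 247.10000610351562], [352.1000061035156, 244.39999389648438], [356.6000061035156, 288.8999938964844], [329.1000061035156, 291.70001220703125]] [[0.6055, -0.0311], [0.611, -0.0903], [0.5153, -0.098], [0.51, -0.0394]]
red 44 [333 290] [354 294]
[[332.79998779296875, 291.79998779296875], [354.0, 289.5], [354.20001220703125, 291.8999938964844], [333.0, 294.1000061035156]] [[0.5098, -0.0473], [0.5141, -0.0923], [0.5091, -0.0927], [0.5048, -0.0477]]
```

View pics/crop.png

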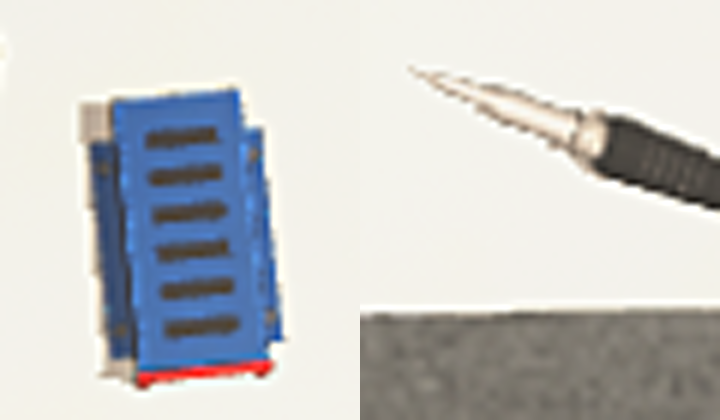

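Both are located. The iron handle's middle is about (0.371,-0.304), with the tip pointing along +69°. The guard mouth is about (0.510,-0.070), facing into the tunnel at about +5°. I'll go to a hover above the handle.

```bash
python3 -m inch '[[[0.03,0.045,0],0.16],[[0.07,0.095,0],0.33],[[0.11,0.145,0],0.5],[[0.145,0.195,0],0.67],[[0.18,0.243,0],0.82]]' 0.6 40
python3 -m inch '[[[0.03,0.04,-0.02],0.15],[[0.046,0.06,-0.05],0.154],[[0.046,0.06,-0.07],0.154],[[0.046,0.06,-0.07],0.154]]'
python3 - <<'E'
from h import *
p=camera_params("wrist");im,d=capture("wrist");cv2.imwrite("pics/w1.png",im);s=get_state();print(s["time_s"],s["ee_pos"],s["tcp_rot"],s["width"],p)
E
```

```text
time_s: 0.72
ee_pos: [0.3262, -0.3629, 0.2118]
tcp_rot: [-0.0, 0.863, 0.506, -0.0]
wrist_force: [0.6, -0.3, 0.7]
width: 0.0514
gripper_force: 0.0
time_s: 1.23
ee_pos: [0.3704, -0.3039, 0.1405]
tcp_rot: [-0.002, 0.823, 0.569, -0.0]
wrist_force: [0.4, -0.1, -0.1]
width: 0.0512
gripper_force: 0.0
1.275 [ 0.37095625 -0.30467873  0.1415998 ] [-7.50846665e-04  8.22831932e-01  5.68284260e-01 -2.17481419e-04] 0.05166236622526016 {'fx': 371.64829954431775, 'fy': 371.64829954431775, 'cx': 321.02042713932536, 'cy': 233.49581042659216, 'position': array([ 0.39419231, -0.23994139,  0.30196834]), 'orientation': array([ 0.13246791,  0.97484045, -0.17742857, -0.0256407 ])}
```

View pics/w1.png

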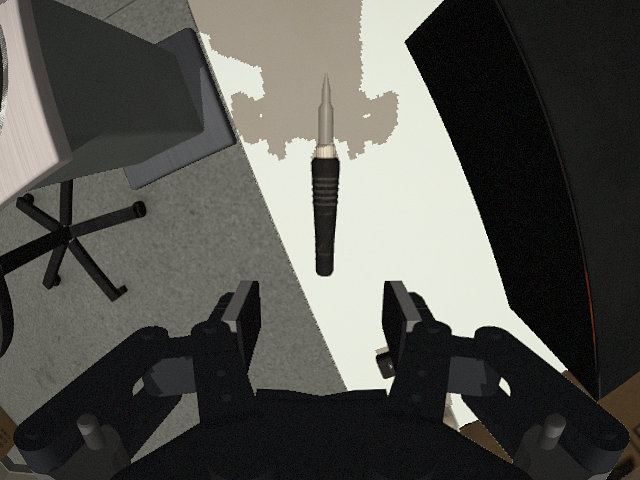

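The wrist view shows the iron upright between the jaws: tip (326,73), handle front (325,158), back end (324,275). It's well aligned, so I'll check the numbers.

```bash
python3 - <<'E'
from h import *
p=camera_params("wrist")
q=pix2plane(p,[[326,73],[325,158],[324.5,275]],.011,True);print(q)
a=q[0]-q[2];print(np.degrees(np.arctan2(a[1],a[0])),np.linalg.norm(a), "mid from tip",q[0]-.115*a/np.linalg.norm(a))
E
```

```text
[[ 0.41450045 -0.19753154  0.011     ]
 [ 0.39005698 -0.26015581  0.011     ]
 [ 0.35536207 -0.3514867   0.011     ]]
68.98685073617538 0.16492282638290337 mid from tip [ 0.3732635  -0.30488383  0.011     ]
```

```bash
python3 -m inch '[[[0.001,0,-0.05],0],[[0.001,0,-0.09],0],[[0.001,0,-0.115],0],[[0.001,0,-0.125],0],[[0.001,0,-0.125],0]]'
python3 -m inch '[[[0,0,0],0],[[0,0,0],0],[[0,0,0],0],[[0,0,0],0]]' 0 40
python3 -m inch '[[[0,0,0.01],0],[[0,0,0.025],0],[[0,0,0.035],0],[[0,0,0.035],0]]'
```

```text
time_s: 1.9
ee_pos: [0.3725, -0.3053, 0.0173]
tcp_rot: [0.0, 0.823, 0.568, -0.0]
wrist_force: [-0.2, 0.1, -0.0]
width: 0.0513
gripper_force: 0.0
time_s: 2.4
ee_pos: [0.3725, -0.305, 0.0172]
tcp_rot: [0.0, 0.823, 0.568, 0.0]
wrist_force: [-0.2, -0.2, 0.3]
width: 0.0
gripper_force: 0.0
time_s: 2.9
ee_pos: [0.373, -0.3055, 0.0532]
tcp_rot: [0.001, 0.823, 0.568, 0.0]
wrist_force: [-0.0, 0.2, 0.5]
width: 0.0001
gripper_force: 0.0
```

The jaws shut on nothing, so I'll look.

```bash
python3 - <<'E'
from h import *
p=camera_params("wrist");im,d=capture("wrist");t,dt=capture("top")
cv2.imwrite("pics/w2.png",np.hstack([cv2.resize(im,(440,330)),cv2.resize(t[310:400,380:470],(330,330))]));cv2.imwrite("w2full.png",im);cv2.imwrite("t2full.png",t);print(p,get_state()["ee_pos"])
E
```

```text
{'fx': 371.64829954431775, 'fy': 371.64829954431775, 'cx': 321.02042713932536, 'cy': 233.49581042659216, 'position': array([ 0.39610741, -0.24089547,  0.21443591]), 'orientation': array([ 0.13391209,  0.97455004, -0.17827664, -0.02317765])} [ 0.37231929 -0.30499768  0.05206708]
```

View pics/w2.png

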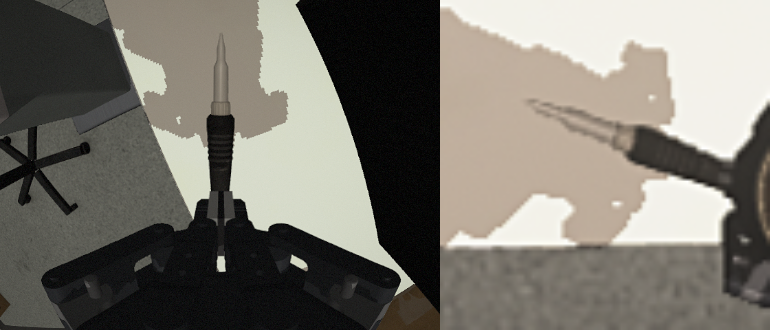

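```bash
python3 - <<'E'
from h import *
p=camera_params("wrist");im=cv2.imread("w2full.png")
print(pix2plane(p,[[321.5,48],[320.5,166]],.011,True),pix2plane(p,[[321.5,48],[320.5,166]],.045,True))
p=camera_params("top")
print(pix2plane(p,[[380+85/330*90,310+100/330*90],[380+192/330*90,310+143/330*90]],.011))
d=capture("wrist")[1];print(d[40:240:12,321].round(3))
E
```

```text
[[ 0.41258882 -0.19701451  0.011     ]
 [ 0.38905448 -0.25773867  0.011     ]] [[ 0.40974725 -0.20433881  0.045     ]
 [ 0.3901661  -0.2548628   0.045     ]]
[[ 0.41249259 -0.19789839  0.011     ]
 [ 0.38708637 -0.2596342   0.011     ]]
[0.191 0.183 0.184 0.185 0.186 0.185 0.186 0.188 0.19  0.191 0.192 0.191
 0.191 0.194 0.197 0.197 0.201]
```

```bash
python3 - <<'E'
from h import *
p=camera_params("wrist");s=get_state();M=rot(s["tcp_rot"]);W=rot(p["orientation"])
for k in(-.03,-.005,0,.014):
    v=W.T@(s["ee_pos"]+M[:,2]*k-p["position"]);th=np.arccos(v[2]/np.linalg.norm(v));u=v[:2]/np.linalg.norm(v[:2])*th*p["fx"]
    print(k,u+[p["cx"],p["cy"]],v[2])
im,d=capture("wrist")
for r in range(150,400,12):
    print(r,d[r,[300,312,321,330,342]].round(3))
# 3-D height along the iron axis from depth
def pt(u,v):
    x,y=(u-p["cx"])/p["fx"],(v-p["cy"])/p["fy"];r=np.hypot(x,y);k=np.tan(r)/r
    return p["position"]+W@(np.array([x*k,y*k,1])*d[v,u])
for v in (48,60,100,150,170,200,230,260,280,300):print(v,pt(321,v).round(4))
E
```

```text
-0.03 [323.1395797  310.96880861] 0.14490278996543568
-0.005 [322.83482958 285.79996148] 0.16898518777492835
0 [322.78300449 281.54926487] 0.1738016673368269
0.014 [322.65095467 270.75635616] 0.18728781011014278
150 [0.208 0.193 0.191 0.191 0.208]
162 [0.21  0.194 0.192 0.194 0.211]
174 [0.213 0.19  0.191 0.191 0.197]
186 [0.215 0.192 0.192 0.192 0.   ]
198 [0.214 0.195 0.194 0.194 0.217]
210 [0.218 0.199 0.197 0.197 0.218]
222 [0.219 0.2   0.198 0.198 0.219]
234 [0.221 0.202 0.199 0.2   0.223]
246 [0.225 0.204 0.    0.203 0.224]
258 [0.226 0.206 0.205 0.205 0.226]
270 [0.229 0.211 0.207 0.209 0.23 ]
282 [0.231 0.144 0.145 0.143 0.229]
294 [0.143 0.134 0.133 0.133 0.144]
306 [0.132 0.124 0.124 0.125 0.132]
318 [0.113 0.117 0.116 0.118 0.114]
330 [0.107 0.107 0.119 0.107 0.107]
342 [0.1   0.102 0.12  0.102 0.101]
354 [0.086 0.11  0.12  0.108 0.086]
366 [0.082 0.109 0.122 0.109 0.082]
378 [0.08  0.111 0.251 0.111 0.08 ]
390 [0.08  0.109 0.254 0.108 0.08 ]
48 [ 0.4131 -0.1942 -0.0012]
60 [ 0.4096 -0.2035  0.0127]
100 [ 0.4017 -0.2244  0.0167]
150 [ 0.3923 -0.2492  0.017 ]
170 [ 0.3887 -0.2588  0.0207]
200 [ 0.3832 -0.2734  0.0218]
230 [ 0.3773 -0.289   0.0202]
260 [ 0.3712 -0.305   0.0201]
280 [ 0.3755 -0.2938  0.0773]
300 [ 0.3753 -0.2942  0.0946]
```

```bash
python3 -c "
import cv2;im=cv2.imread('w2full.png');cv2.imwrite('pics/w2c.png',cv2.resize(im[150:400,220:420],None,fx=2.4,fy=2.4,interpolation=2))"
```

```text
(no output)
```

View pics/w2c.png

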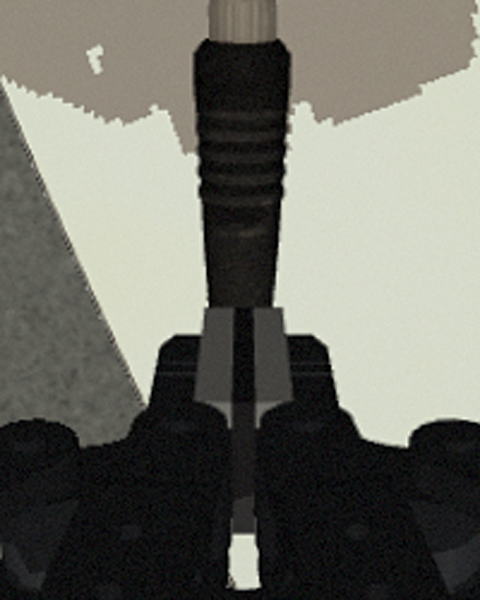

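The pads' tips measure about 0.078 m high while the TCP reads 0.052 m. The fingers therefore stand about 40 mm shorter than stated, and they closed above the handle. I'll open, lower in steps and check from the camera.

```bash
cat > tipz.py <<'E'
from h import *
p=camera_params("wrist");W=rot(p["orientation"]);im,d=capture("wrist");cv2.imwrite("w_last.png",im)
V,U=np.mgrid[150:420,140:520];x=(U-p["cx"])/p["fx"];y=(V-p["cy"])/p["fy"];r=np.hypot(x,y)+1e-9;k=np.tan(r)/r
D=d[150:420,140:520];P=np.stack([x*k*D,y*k*D,D],-1)@W.T+p["position"]
s=get_state();M=rot(s["tcp_rot"]);Q=(P-s["ee_pos"])@M   # tool frame
m=(D>0)&(np.abs(Q[...,1])<.06)&(Q[...,0]<.02)&(Q[...,0]>-.02)&(P[...,2]>.03 if s["ee_pos"][2]>.03 else D<.16)
print("t",s["time_s"],"tcp",s["ee_pos"],"w",s["width"]); q=Q[m]; print("finger pts, tool frame: z pct",np.percentile(q[:,2],[50,90,98,100]).round(4),"world z min",np.percentile(P[m][:,2],[0,2,10]).round(4),"y",q[:,1].min(),q[:,1].max())
n=q[q[:,2]>np.percentile(q[:,2],90)];print("lowest pts mean",n.mean(0))
E
python3 tipz.py; python3 -m inch '[[[0,0,0],0],[[0,0,0],0],[[0,0,0],0],[[0,0,0],0]]' 0.6 40; python3 tipz.py
```

```text
t 3.15 tcp [ 0.37213297 -0.30467888  0.0515523 ] w -0.00013812717253203877
finger pts, tool frame: z pct [-0.0868 -0.0617 -0.034  -0.0219] world z min [0.0734 0.0856 0.1132] y -0.04886383834697075 0.050548300595713545
lowest pts mean [ 0.00826157 -0.00080952 -0.04523111]
time_s: 3.65
ee_pos: [0.3724, -0.3049, 0.0519]
tcp_rot: [0.0, 0.823, 0.568, 0.0]
wrist_force: [-0.5, -0.5, 0.7]
width: 0.0514
gripper_force: 0.0
t 3.7 tcp [ 0.37239878 -0.30483953  0.05188057] w 0.051199212638460105
finger pts, tool frame: z pct [-0.0802 -0.049  -0.031  -0.0209] world z min [0.0727 0.0829 0.1009] y -0.05950951683611876 0.05860248693069607
lowest pts mean [ 0.00538188 -0.00099443 -0.03792271]
```

```bash
python3 -m inch '[[[0,0,-0.02],0],[[0,0,-0.04],0],[[0,0,-0.05],0],[[0,0,-0.055],0],[[0,0,-0.055],0]]'; python3 tipz.py; cp w_last.png pics/w3.png
```

```text
time_s: 4.32
ee_pos: [0.3725, -0.3048, -0.0031]
tcp_rot: [-0.0, 0.823, 0.568, 0.0]
wrist_force: [0.7, -0.6, 0.1]
width: 0.051
gripper_force: 0.0
t 4.375 tcp [ 0.37265818 -0.30500277 -0.00277513] w 0.0511854226811724
finger pts, tool frame: z pct [-0.078  -0.0236 -0.0196 -0.0128] world z min [0.01   0.0168 0.0209] y -0.05911890720653885 0.058205105908507256
lowest pts mean [ 0.00219906 -0.00081687 -0.02091294]
```

View pics/w3.png

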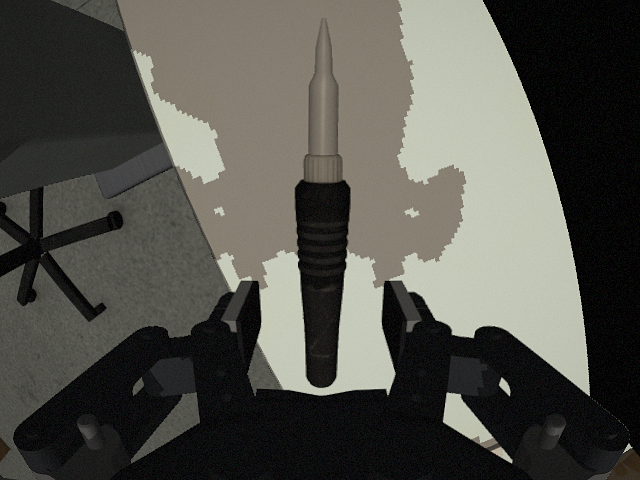

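The fingers straddle the handle (front at row 180, back end at row 385) with the TCP below the table and no force, which confirms the offset. I'll go down the last bit and grip.

```bash
python3 -m inch '[[[0,0,-0.006],0],[[0,0,-0.01],0],[[0,0,-0.01],0]]';  python3 -m inch '[[[0,0,0],0],[[0,0,0],0],[[0,0,0],0],[[0,0,0],0],[[0,0,0],0]]' 0 40; python3 tipz.py
```

```text
time_s: 4.75
ee_pos: [0.3722, -0.3047, -0.0134]
tcp_rot: [-0.0, 0.823, 0.568, -0.0]
wrist_force: [0.3, -0.9, -0.2]
width: 0.0511
gripper_force: 0.0
time_s: 5.38
ee_pos: [0.3726, -0.3049, -0.0129]
tcp_rot: [0.0, 0.823, 0.568, 0.0]
wrist_force: [-0.5, 0.8, 5.1]
width: 0.019
gripper_force: 40.1
t 5.425 tcp [ 0.37261714 -0.30501577 -0.01284292] w 0.019338101546907314
finger pts, tool frame: z pct [-0.0757 -0.0128 -0.0117 -0.0089] world z min [-0.0039 -0.0011 -0.0001] y -0.05487162789190847 0.05996720160257733
lowest pts mean [ 0.01419223  0.00490473 -0.01206704]
```

Gripped at 19 mm and 40 N. I'll lift, then carry and turn to a pose in front of the mouth.

```bash
python3 -m inch '[[[0,0,0.015],0],[[0,0,0.03],0],[[0,0.03,0.03],-0.16],[[0,0.06,0.03],-0.32],[[0,0.09,0.03],-0.48]]';  python3 -m inch '[[[0,0.035,0],-0.16],[[0,0.07,0],-0.32],[[0,0.105,0],-0.48],[[0,0.132,0],-0.64],[[0,0.132,0],-0.64]]'; python3 -m inch '[[[0,0,0],0],[[0,0,0],0]]'
python3 - <<'E'
from h import *
p=camera_params("wrist");im,d=capture("wrist");cv2.imwrite("pics/w4.png",im);s=get_state();print(s["ee_pos"],s["tcp_rot"],s["width"],p);t,_=capture("top");cv2.imwrite("t4.png",t)
E
```

```text
time_s: 6.05
ee_pos: [0.3727, -0.2142, 0.0179]
tcp_rot: [0.0, 0.935, 0.354, 0.001]
wrist_force: [0.1, 0.5, -0.3]
width: 0.0193
gripper_force: 39.4
time_s: 6.68
ee_pos: [0.3729, -0.0809, 0.0177]
tcp_rot: [-0.0, 0.999, 0.046, 0.001]
wrist_force: [-0.6, 0.1, -1.2]
width: 0.0189
gripper_force: 39.4
time_s: 6.92
ee_pos: [0.3725, -0.0838, 0.0171]
tcp_rot: [0.0, 0.999, 0.044, 0.0]
wrist_force: [0.1, 0.5, -0.3]
width: 0.0188
gripper_force: 39.4
[ 0.37240597 -0.08378929  0.01703558] [5.82680403e-05 9.99033151e-01 4.39630388e-02 1.09200026e-04] 0.01886194004846889 {'fx': 371.64829954431775, 'fy': 371.64829954431775, 'cx': 321.02042713932536, 'cy': 233.49581042659216, 'position': array([ 0.43950612, -0.0771636 ,  0.17852631]), 'orientation': array([ 0.09979758,  0.73113319, -0.66869714, -0.09126246])}
```

View pics/w4.png

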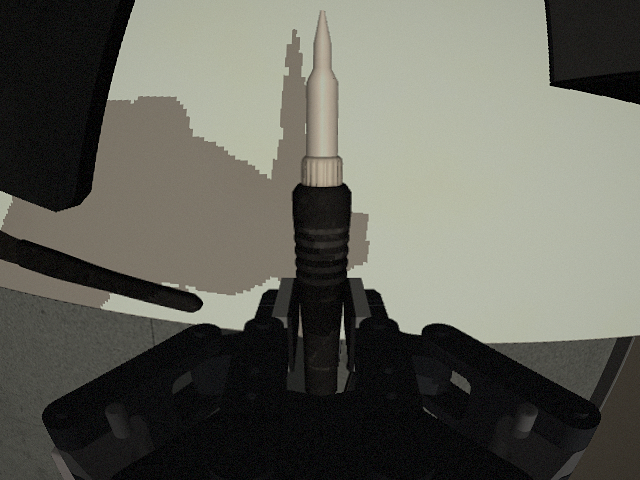

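The iron is held straight: tip (322,12), handle front row 185. The guard is out of view beyond the top. I'll check the tip and mouth positions numerically.

```bash
python3 - <<'E'
from h import *
p=camera_params("wrist");q=pix2plane(p,[[322,12],[322,185]],.041,True);print(q);a=q[0]-q[1];print(np.degrees(np.arctan2(a[1],a[0])))
p=camera_params("top")
for f in("pics/top0.png","t4.png"):
    hsv=cv2.cvtColor(cv2.imread(f),cv2.COLOR_BGR2HSV)
    k=np.zeros(hsv.shape[:2],bool);k[280:300,325:362]=(((hsv[...,0]<10)|(hsv[...,0]>170))&(hsv[...,1]>120))[280:300,325:362]
    n=np.argwhere(k)[:,::-1];print(f,len(n),n.min(0),n.max(0),pix2plane(p,n.mean(0),.037), pix2plane(p,n.mean(0),.030))
# roof far edge centre and slots
print("far roof",pix2plane(p,[[328.7,247.],[350,245]],.037)[:,:2],"slots",pix2plane(p,[[340.3,252.8],[343.6,284.6]],.037)[:,:2])
t=cv2.imread("t4.png");cv2.imwrite("pics/t4c.png",cv2.resize(t[230:370,300:400],None,fx=4,fy=4,interpolation=2))
E
```

```text
[[ 0.48543624 -0.07338536  0.041     ]
 [ 0.42000418 -0.0791936   0.041     ]]
5.072708239668863
pics/top0.png 44 [333 290] [354 294] [[ 0.50982388 -0.06975923  0.037     ]] [[ 0.51026059 -0.07013707  0.03      ]]
t4.png 44 [333 290] [354 294] [[ 0.50982388 -0.06975923  0.037     ]] [[ 0.51026059 -0.07013707  0.03      ]]
far roof [[ 0.60574596 -0.03986181]
 [ 0.60968197 -0.08566715]] slots [[ 0.59297506 -0.06456284]
 [ 0.5247512  -0.07050825]]
```

View pics/t4c.png

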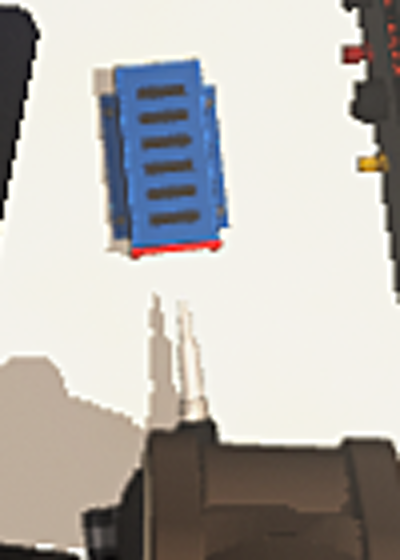

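Tip at (0.4854,-0.0734) on a 5.07° axis; mouth at (0.5098,-0.070) with the guard axis at 4.97°. Aligned within 1 mm, so I'll lower and slide in.

```bash
python3 -m inch '[[[0,0,-0.012],0],[[0,0.001,-0.024],0],[[0,0.001,-0.028],0],[[0,0.001,-0.028],0]]';  python3 -m inch '[[[0.02,0.002,0],0],[[0.04,0.0035,0],0],[[0.06,0.005,0],0],[[0.075,0.0065,0],0],[[0.075,0.0065,0],0]]'; python3 -m inch '[[[0.012,0.001,0],0],[[0.022,0.002,0],0],[[0.022,0.002,0],0],[[0.022,0.002,-0.001],0]]'
python3 - <<'E'
from h import *
p=camera_params("wrist");im,d=capture("wrist");t,_=capture("top");s,_=capture("side");print(get_state()["ee_pos"])
cv2.imwrite("pics/p5.png",np.hstack([cv2.resize(im,(400,300)),cv2.resize(s[220:295,290:390],(400,300),interpolation=2)]))
E
```

```text
time_s: 7.52
ee_pos: [0.3718, -0.0818, -0.0117]
tcp_rot: [-0.0, 0.999, 0.044, -0.001]
wrist_force: [-0.4, -0.9, -1.5]
width: 0.0194
gripper_force: 39.4
time_s: 8.15
ee_pos: [0.4483, -0.0751, -0.011]
tcp_rot: [-0.0, 0.999, 0.045, 0.0]
wrist_force: [-0.7, -0.4, -0.8]
width: 0.0192
gripper_force: 39.4
time_s: 8.65
ee_pos: [0.469, -0.0734, -0.0122]
tcp_rot: [0.0, 0.999, 0.044, -0.0]
wrist_force: [-0.5, 0.4, -0.6]
width: 0.0195
gripper_force: 39.4
[ 0.46889136 -0.0734341  -0.01223113]
```

View pics/p5.png

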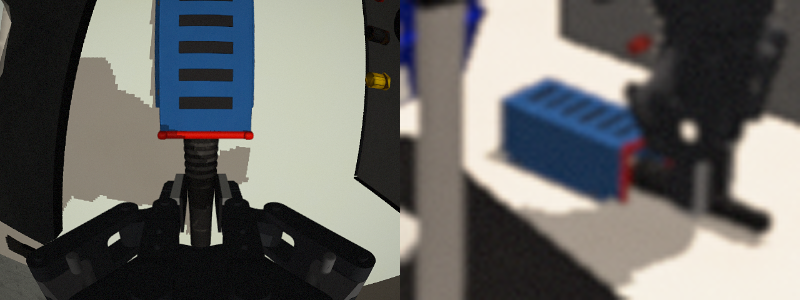

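The shaft is fully inside and the handle is centred in the red mouth (wrist view (205,135)). I'll release and rise.

```bash
python3 -m inch '[[[0,0,0],0],[[0,0,0],0],[[0,0,0],0],[[0,0,0],0]]' 0.55 40;  python3 -m inch '[[[0,0,0.02],0],[[0,0,0.05],0],[[-0.01,0,0.09],0],[[-0.03,0,0.13],0],[[-0.03,0,0.13],0]]'
python3 - <<'E'
from h import *
p=camera_params("wrist");im,d=capture("wrist");s=get_state();print(s["ee_pos"],s["width"],s["wrist_force"]);cv2.imwrite("pics/w6.png",im)
hsv=cv2.cvtColor(im,cv2.COLOR_BGR2HSV);n=np.argwhere(((hsv[...,0]<6)|(hsv[...,0]>174))&(hsv[...,1]>170)&(hsv[...,2]>100));print(len(n),n.min(0),n.max(0))
E
```

```text
time_s: 9.3
ee_pos: [0.4694, -0.0734, -0.0121]
tcp_rot: [0.0, 0.999, 0.044, 0.0]
wrist_force: [0.3, -0.4, 0.5]
width: 0.047
gripper_force: 0.0
time_s: 9.93
ee_pos: [0.4401, -0.0737, 0.1205]
tcp_rot: [0.0, 0.999, 0.044, 0.002]
wrist_force: [0.4, -0.3, -0.1]
width: 0.0467
gripper_force: 0.0
[ 0.43999618 -0.07353314  0.11906211] 0.04703584565083837 [-0.38789879  0.06871471 -0.94063878]
488 [  1 292] [131 557]
```

View pics/w6.png

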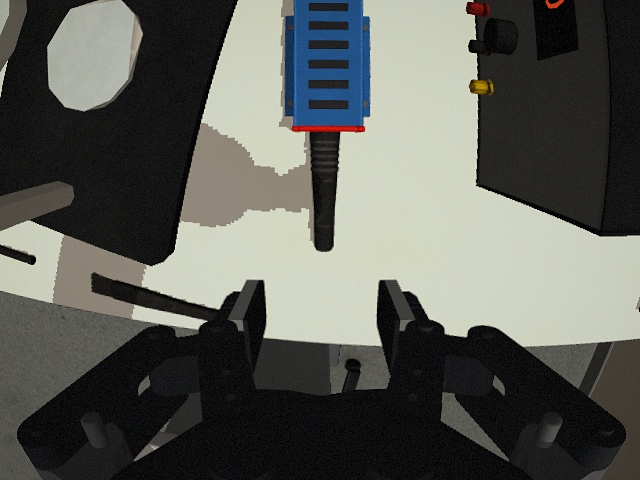

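The handle lies free in front of the guard: mouth (328,129), back end (324,250). I'll do a quick depth check of the insertion and then hand in.

```bash
python3 - <<'E'
from h import *
p=camera_params("wrist");b=pix2plane(p,[324,250],.009,True)[0];m=pix2plane(p,[328.5,128],.036,True)[0];f=pix2plane(p,[325,133],.015,True)[0]
u=np.array([np.cos(.0873),np.sin(.0873)]);d=(b-m)[:2];ins=d@u+.163;print(b,m,"tip past mouth",ins,"lateral of back",d@[-u[1],u[0]])
if .062<ins<.086: print(finish_job())
E
```

```text
[ 0.41920331 -0.07705556  0.009     ] [ 0.51072829 -0.07143364  0.036     ] tip past mouth 0.07133339137257479 lateral of back 0.0023794685497525773
the job is handed in; nothing more can be done
None
```

The iron is in the guard with its tip about 71 mm past the mouth, shaft covered and handle lying free in front; the screwdriver was never approached. I handed the job in at about 10 s of the 32 s allowed, and no verdict came back. The first grip closed on air because the fingers stood about 40 mm shorter than stated; I corrected for that.

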